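# Shift the dish shaker into third gear

### The arm

A 6-joint arm with a two-finger parallel gripper is mounted at the origin on the work surface. World frame = base frame: x ahead of the robot, y to its left, z up, the work surface at z = 0. Lengths are in m, angles in rad, forces in N, time in s.
With the tool pointing down it reaches from about 0.25 to 0.8 m from the base axis. Payload 8.5 kg.
Tool frame: the origin (TCP) lies at the very end of the fingers, on their centre line; the grasp point (between the pads) lies 19 mm behind it (ctrl.pinch_z is the distance from the TCP to the grasp point, in m); z points along the fingers, x is the direction in which the jaws open and shut, and the axes are right-handed (so a half turn about z gives the same grasp; the last joint's range is limited). The gripper opens to 85 mm and grips with 20 to 120 N. Pads are 22 mm wide; open, the fingers measure 114 mm over their backs; the gripper's body (76 mm by 85 mm) begins 54 mm behind the grasp point. The pads swing forward as they close: fully open they stand 13 mm farther back than shut.
Start: joints at [1.108, 0.238, -0.013, 1.319, 0, 1.571], TCP at [0.234, 0.47, 0.208] pointing down, gripper open.
Joint ranges: [-2.66, 2.66], [-1.03, 1.9], [-1.14, 1.46], [-1.82, 2.27], [-1.45, 1.34], [-3.14, 3.14]. Speed limits (rad/s): [2.22, 2.22, 2.79, 3.14, 3.14, 3.14].

### API

Orientations are given as a rotation vector (axis times angle).
In Python, from workcell import telemetry, optics, job_done, ctrl gives the robot as it stands.
- The arm moves only by the tool step_arm, never from a script. Its argument "motion" is a list of rows, each an object with "linear": the shift along the world's x, y, z in m, a list of three; "twist": the turn, a rotation vector about the world's x, y, z in degrees, a list of three; "grip": the opening, from -1 (shut) to 1 (fully open). In form: [{"linear": [dx, dy, dz], "twist": [ax, ay, az], "grip": grip}, ...]. A call has 1 to 12 rows; each row shifts and turns the commanded pose from where the row before left it; what a row does not reach is not made up. A row lasts 1/8 s, in which the tool goes at most 62.5 mm and 10.7 degrees, less where a joint would pass 70% of its speed; a pose out of reach is approached as far as the arm can. A call with a gripper value outside its range is refused whole. The fingers move at their own pace and stop on an object; "grip_force" is the grip in N (left out, the last holds). Time passes only in rows, so rows that do not move let the fingers close. It gives the time, the measured TCP pose, the force and the opening at its end, in the units of the state.
- telemetry.get_state(): the state, without advancing time (a new reading comes with each control period).
- optics.read_camera(name): name is "scene" or "top" or "wrist"; returns the picture (384x512x3 uint8, red, green, blue); there is no depth.
- optics.camera_model(name): a dict with "K" (3x3 intrinsics, pixels), "R" (3x3) and "t" (3): a world point X has camera coordinates R X + t. Camera axes: x right, y down, z forward; pixel columns grow to the right and rows downward; lengths in m; the calibration is good to about 2 mm. A picture is of the moment at which its call begins: read the wrist's pose just before it. camera_model takes no time and is no camera call; for the wrist camera it gives the pose at the moment of the call.
- job_done(): hands the job in, once; it reports no verdict.
Trained networks look in the newest picture that a camera, given by its name, has taken for a name from the list of things; names that differ only in an ending like _2 or _b are one class to them, and where a whole thing is asked for, a point or a joint stands for the part that bears it (a point fixed in the world has none). Each returns a list of dicts, best first, with "p" (0 to 1); they miss things now and then, are a little off and sometimes report something else, mostly with a low value. They report only what shows in the picture. A call takes as long as a camera call.
- optics.silhouettes(name, camera): "region" (384x512 bool, what is visible of it).
- optics.spot_point(name, camera): "point" ([x, y, z] in m, in world coordinates, good to about 4 mm: a listed point, or the origin of a listed thing).
The state is a dict: "time_s": time; "joint_positions": joint angles; "qvel": joint speeds; "joint_efforts": joint torques, N m; "position": TCP position; "tool_rot": TCP orientation; "ft_force": force on the tool from outside, world axes, zero at the start; "torque": the same for the moment, N m; "gripper_width": finger opening in m.
Only numpy, scipy, OpenCV 4.12 (cv2) and the standard library are available. Lean on these libraries where they do the work, as an engineer would, in place of code of your own. Each camera call takes 0.05 s, during which the arm holds its last target. There are 200 camera calls.

### The job

The stopped dish shaker has its gear lever somewhere in the left-hand slot of the H-gate: push the red-knobbed lever into third, that is, to the neutral channel in the middle, across it to the right-hand slot, then forward (away from you) fully home at the far end, and leave it there. Push it with the outside of the fingers only, never taking it between them, and do not press the start or stop button or disturb the dishes and other things about.

Things in the scene. Friction and masses are not known exactly. Their poses are not given: they have to be found in the camera images.
- shaker: geared dish shaker, fixed: white box 380 mm (x) by 320 mm (y); control deck 108 mm above the bench at the front (x below -30 mm), behind it an aluminium platform with a black mat, 128 mm above the bench, with a 4 mm lip. Origin: centre of its underside; x points straight back from the operator (away from the robot, up to 0.3 rad off), y to the operator's left, z up.
- gate_center (a point): centre of the H-gate, on the face of its steel plate (110 mm x by 90 mm y, 117 mm above the bench, left half of the deck). Axes as the shaker's. Two slots run front to back 11.5 mm left and right of it, 13 mm wide, ending 32 mm before and behind it; a 20 mm wide neutral channel joins them across the middle. The plate really stops the lever's 10 mm shaft.
- third_end (a point): far end of the right-hand slot, where the shaft's axis stands at the plate's face with the lever in third: gate frame (27, -11.5, 0) mm. Small black dots mark the slots in the usual pattern: one dot left far (first), two left near (second), three right far (third), four right near (fourth). Left, right, near and far are as seen from the robot's side.
- lever_knob (a point): centre of the lever's red pear-shaped knob, on the lever's axis; z points up along the lever. 33 mm across at its widest (2 mm below to 8 mm above this point), 24 mm across 20 mm below it; top 20 mm above, underside 27 mm below; then the bare 10 mm shaft. 190 mm from the lever's pivot, which lies 102 mm straight below gate_center; 205 mm above the bench when upright.
- gear_fore (a joint): front-to-back tilt of the lever, rad: 0 = upright, positive = away from the operator (shaker +x). About 0.265 at the far ends (first, third), -0.265 at the near ends; sides can be changed between about -0.04 and 0.04. Starts anywhere along the left-hand slot; about 2 N at the knob moves it and it stays where it is left, no spring.
- gear_cross (a joint): sideways tilt of the lever, rad: 0 = middle, positive = to the operator's right (shaker -y). About -0.12 in the left-hand slot (start), 0.12 in the right-hand one, 0.015 of play; stays where it is left, about 2 N moves it. With tilts c (this) and f (gear_fore) the knob is 190 mm x (sin f, -cos f sin c, cos f cos c) from the pivot, in the shaker's axes.
- start_button (a joint): travel of the green START push button on the right of the deck, 0 = up, 0.006 m = fully pressed (5 N); not to be pressed.
- start_button_top (a point): top centre of the green START button, 22 mm across, 126 mm above the bench (shaker frame -150, -60, 126 mm).
- stop_button (a joint): travel of the red STOP push button on the right of the deck, 0 = up, 0.006 m = fully pressed (5 N); not to be pressed.
- stop_button_top (a point): top centre of the red STOP button, 22 mm across, 126 mm above the bench (shaker frame -150, -110, 126 mm).
- dish_a: clear lidded Petri dish with olive contents, 60 mm across, 15 mm high, loose on the shaker's platform; origin at the centre of its underside.
- dish_b: clear lidded Petri dish with purple-brown contents, 60 mm across, 15 mm high, loose on the shaker's platform; origin at the centre of its underside.
- dish_c: clear lidded Petri dish with tan contents, 60 mm across, 15 mm high, loose on the shaker's platform; origin at the centre of its underside.
- stain_jar: amber glass jar with black cap, 44 mm across, 55 mm high, loose on the shaker's platform; origin at the centre of its underside.
- reagent_bottle: clear glass bottle with blue cap, 64 mm across, 150 mm high, standing on the bench to the right of the shaker; origin at the centre of its underside.
- tube_rack: orange tube rack with capped tubes, 90 mm by 180 mm, 73 mm high, on the bench to the left of the shaker; origin at the centre of its underside.
- marker_pen: white and blue marker pen, 125 mm long, 15 mm thick, lying front to back on the deck of the shaker, just left of the gate plate; origin near its middle on its underside, x to its cap.

How it is judged:
By the outcome, as a careful person would: the job done as asked, in the order asked, and still so for the second after the job is handed in, with the robot touching nothing.
It also fails if it takes over 51 s, if anything falls off the work surface, if the arm or the gripper's body presses on something with over 40 N, if the wrist force passes 120 N, or if a joint passes its speed limit or range.

## Working session

There is one attempt and no reset: what is moved stays moved. The work goes in short steps, Python scripts to look and compute and a tool call to move; the robot and the scene stay as the last step left them, time stands still between calls to the robot, and variables do not carry over. Pictures are saved under pics/ and viewed, about 8 in all and at most 12, crops included, and the job is handed in when it is done.

Besides the shell and the picture viewer there is one more tool, called after "Request:" as name([rows], argument=value, ...), one row to a line, values as JSON. step_arm: Moves the arm, as the interface text tells. Its arguments: {"type":"object","properties":{"motion":{"type":"array"},"grip_force":{"type":"number"}},"required":["motion"]}

```bash
mkdir -p pics
python3 - <<'E'
from workcell import telemetry, optics, ctrl
import cv2,numpy as np
s=telemetry.get_state();print(s['time_s'],s['position'],s['tool_rot'],s['gripper_width'])
ims=[]
for c in ("scene","top"):
    im=optics.read_camera(c); ims.append(im)
    for n in ("gate_center","third_end","lever_knob","start_button_top","stop_button_top","shaker","marker_pen"):
        print(c,n,[(np.round(d['point'],4).tolist(),round(d['p'],2)) for d in optics.spot_point(n,c)[:2]])
    m=optics.camera_model(c);print(c,(-m['R'].T@m['t']).round(3))
cv2.imwrite('pics/a.png',cv2.cvtColor(np.vstack(ims)[:, :],cv2.COLOR_RGB2BGR)[:384*2])
cv2.imwrite('pics/a.png',cv2.resize(cv2.cvtColor(np.hstack(ims),cv2.COLOR_RGB2BGR),(800,300),interpolation=cv2.INTER_AREA))
cv2.imwrite('pics/top.png',cv2.cvtColor(ims[1],cv2.COLOR_RGB2BGR));cv2.imwrite('pics/scene.png',cv2.cvtColor(ims[0],cv2.COLOR_RGB2BGR))
print(telemetry.get_state()['time_s'])
E
```

```text
0.0 [0.23416352 0.46938836 0.20758232] [ 2.67102077e+00  1.65244901e+00 -1.89870242e-03] 0.08523025539060809
scene gate_center [([0.5673, 0.0541, 0.1164], 0.9)]
scene third_end [([0.5906, 0.04, 0.1181], 0.91)]
scene lever_knob [([0.5757, 0.0733, 0.2046], 0.59)]
scene start_button_top [([0.5095, -0.0509, 0.1296], 0.46), ([0.5675, 0.0523, 0.1158], 0.21)]
scene stop_button_top [([0.5097, -0.1025, 0.133], 0.41)]
scene shaker [([0.6613, -0.0003, -0.0016], 0.71)]
scene marker_pen [([0.5647, 0.1423, 0.107], 0.77), ([0.5909, 0.0405, 0.1155], 0.49)]
scene [1.261 0.713 1.187]
top gate_center [([0.5654, 0.0487, 0.1211], 0.57)]
top third_end [([0.5941, 0.0426, 0.115], 0.84)]
top lever_knob [([0.5707, 0.074, 0.2048], 0.69)]
top start_button_top [([0.5108, -0.0536, 0.1295], 0.37)]
top stop_button_top [([0.5124, -0.1054, 0.1288], 0.38)]
top shaker [([0.6676, -0.0059, 0.0008], 0.71)]
top marker_pen [([0.5891, 0.0382, 0.1172], 0.73), ([0.5588, 0.1355, 0.1069], 0.7)]
top [0.456 0.018 1.572]
0.8
```

View pics/scene.png

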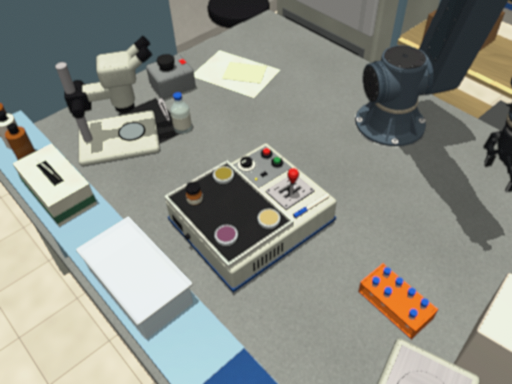

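View pics/top.png

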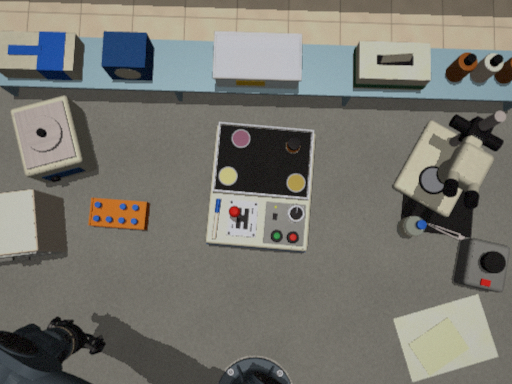

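The shaker is in view in both pictures, turned about -0.08 rad, with the knob at scene (293,174) and top (235,212), close to the neutral channel. I'll bring the wrist camera over with the fingers shut for a closer measurement.

Request:
step_arm([
  {"linear": [0.022,-0.03,0.03],"twist": [0,0,-7],"grip": -1},
  {"linear": [0.022,-0.03,0.03],"twist": [0,0,-7],"grip": -1},
  {"linear": [0.022,-0.03,0.03],"twist": [0,0,-7],"grip": -1},
  {"linear": [0.022,-0.03,0.03],"twist": [0,0,-7],"grip": -1},
  {"linear": [0.022,-0.03,0.01],"twist": [0,0,-7],"grip": -1},
  {"linear": [0.022,-0.03,0],"twist": [0,0,-7],"grip": -1},
  {"linear": [0.022,-0.03,0],"twist": [0,0,-7],"grip": -1},
  {"linear": [0.022,-0.03,0],"twist": [0,0,-7],"grip": -1},
  {"linear": [0.022,-0.03,0],"twist": [0,0,-7],"grip": -1},
  {"linear": [0.022,-0.03,0],"twist": [0,0,-5],"grip": -1},
  {"linear": [0,0,0],"twist": [0,0,0],"grip": -1},
])

```text
time_s: 2.17
position: [0.4554, 0.1681, 0.338]
tool_rot: [3.139, -0.13, -0.0]
ft_force: [-1.1, 0.9, -0.1]
gripper_width: 0.0001
```

```bash
cat > h.py <<'E'
from workcell import telemetry, optics
import cv2,numpy as np
from scipy.spatial.transform import Rotation as Ro
def st():
    s=telemetry.get_state();print(round(s['time_s'],2),np.round(s['position'],4),'toolx',Ro.from_rotvec(s['tool_rot']).as_matrix()[:,0].round(3),'z',Ro.from_rotvec(s['tool_rot']).as_matrix()[:,2].round(3),'F',np.round(s['ft_force'],1),'w',round(s['gripper_width'],4));return s
def proj(m,X):
    p=m['K']@(m['R']@np.asarray(X)+m['t']);return p[:2]/p[2]
def onz(m,uv,z):
    d=m['R'].T@np.linalg.solve(m['K'],[*uv,1.]);c=-m['R'].T@m['t'];return c+d*(z-c[2])/d[2]
E
python3 - <<'E'
from h import *
s=st();m=optics.camera_model('wrist');im=optics.read_camera('wrist')
print('cam',(-m['R'].T@m['t']).round(3),m['R'].round(2).tolist())
for n in ("gate_center","third_end","lever_knob","start_button_top","stop_button_top"):
    print(n,[(np.round(d['point'],4).tolist(),round(d['p'],2),proj(m,d['point']).round()) for d in optics.spot_point(n,'wrist')[:2]])
cv2.imwrite('pics/w1.png',cv2.cvtColor(im,cv2.COLOR_RGB2BGR))
E
```

```text
2.17 [0.4554 0.1681 0.338 ] toolx [ 0.997 -0.083 -0.   ] z [-0. -0. -1.] F [-1.1  0.9 -0.1] w 0.0001
cam [0.462 0.251 0.503] [[1.0, -0.08, -0.0], [-0.08, -0.94, 0.33], [-0.03, -0.33, -0.95]]
gate_center [([0.5627, 0.0559, 0.1173], 0.72, array([341., 229.])), ([0.5786, 0.0767, 0.2005], 0.26, array([377., 245.]))]
third_end [([0.5838, 0.0396, 0.1181], 0.66, array([357., 240.]))]
lever_knob [([0.5766, 0.0759, 0.199], 0.79, array([375., 245.])), ([0.6772, -0.1107, 0.1282], 0.28, array([422., 331.]))]
start_button_top [([0.5145, -0.0588, 0.1316], 0.41, array([309., 311.]))]
stop_button_top [([0.512, -0.0577, 0.1343], 0.53, array([307., 311.]))]
```

View pics/w1.png

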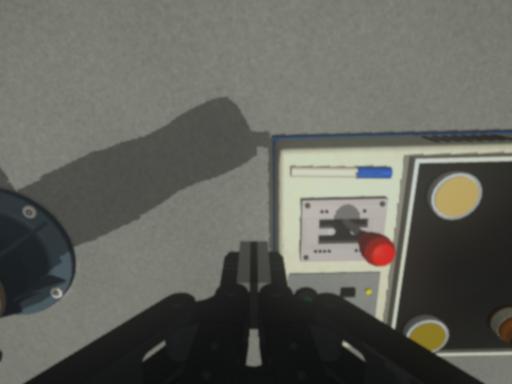

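The wrist view shows the plate at corners about (301,199), (386,196), (389,260) and (303,262), with the knob at (377,248). Next I'll fit the plate and the lever tilts.

```bash
cat > lev.py <<'E'
from h import *
from scipy.optimize import least_squares
def red(im):
    h=cv2.cvtColor(im,cv2.COLOR_RGB2HSV);k=((h[...,0]<8)|(h[...,0]>172))&(h[...,1]>150)&(h[...,2]>90)
    n,l,s,c=cv2.connectedComponentsWithStats(k.astype(np.uint8));return s,c
def tilts(obs,G,yaw):  # obs: list (model,uv) of knob centroid (point ~1mm below... centre)
    Rz=Ro.from_euler('z',yaw).as_matrix();piv=G-[0,0,.102]
    K=lambda f,c:piv+.190*Rz@np.array([np.sin(f),-np.cos(f)*np.sin(c),np.cos(f)*np.cos(c)])
    r=least_squares(lambda p:np.concatenate([proj(m,K(*p))-uv for m,uv in obs]),[0,-.1])
    return r.x,K(*r.x),r.fun
E
python3 - <<'E'
from lev import *
im=cv2.cvtColor(cv2.imread('pics/w1.png'),cv2.COLOR_BGR2RGB);m=optics.camera_model('wrist')
c0=np.float32([[301,199],[386,196],[389,260],[303,262]])
g=cv2.cvtColor(im,cv2.COLOR_RGB2GRAY)
# refine edges: sample across each plate edge for strongest gradient, fit line
lines=[]
for i in range(4):
    a,b=c0[i],c0[(i+1)%4];d=(b-a)/np.linalg.norm(b-a);n=np.array([-d[1],d[0]]);P=[]
    for t in np.linspace(.12,.88,40):
        p=a+t*(b-a);o=np.arange(-5,5.1,.25)
        v=cv2.remap(cv2.GaussianBlur(g,(3,3),0).astype(np.float32),(p[0]+o*n[0]).astype(np.float32)[None],(p[1]+o*n[1]).astype(np.float32)[None],cv2.INTER_LINEAR)[0]
        gr=np.abs(np.gradient(v));P.append(p+o[gr.argmax()]*n)
    vx,vy,x,y=cv2.fitLine(np.float32(P),cv2.DIST_HUBER,0,.5,.01).ravel();lines.append(np.cross([x,y,1],[x+vx,y+vy,1]))
C=[np.cross(lines[i-1],lines[i]) for i in range(4)];C=np.array([c[:2]/c[2] for c in C])
W=np.array([onz(m,c,.117) for c in C]);print(C.round(1).tolist());print(W.round(4).tolist())
print('sides',[round(float(np.linalg.norm(W[i]-W[(i+1)%4])),4) for i in range(4)])
G=W.mean(0);ax=(W[1]-W[0]+W[2]-W[3]);yaw=np.arctan2(ax[1],ax[0]);ay=W[0]-W[3]+W[1]-W[2];print('G',G,'yaw',yaw,np.arctan2(-ay[0],ay[1]))
obs=[(m,None)]
obs=[]
for n,i2 in (('wrist',im),('scene',cv2.imread('pics/scene.png')[...,::-1].copy()),('top',cv2.imread('pics/top.png')[...,::-1].copy())):
    s,c=red(i2);mm=optics.camera_model(n)
    e=proj(mm,[.574,.075,.202]);j=np.argmin(np.hypot(*(c-e).T)+1e3*(s[:,4]<15));print(n,s[j].tolist(),c[j].round(1))
    obs.append((mm,c[j]))
for o in ([obs[0]],[obs[1]],[obs[2]],obs): 
    r=tilts(o,G,yaw);print('f,c',r[0].round(3),'knob',r[1].round(4),'res',r[2].round(1))
b=cv2.resize(im[185:275,285:405],None,fx=5,fy=5,interpolation=cv2.INTER_CUBIC);cv2.imwrite('pics/w1c.png',b[...,::-1])
E
```

```text
[[300.1, 197.0], [381.9, 195.4], [395.2, 260.9], [298.3, 260.9]]
[[0.509, 0.1086, 0.117], [0.6129, 0.1027, 0.117], [0.6362, 0.0053, 0.117], [0.5037, 0.0155, 0.117]]
sides [0.1041, 0.1001, 0.1329, 0.0932]
G [0.5654281  0.05800246 0.117     ] yaw -0.06816125788184658 0.09408993893844345
wrist [364, 237, 31, 28, 664] [379.3 251.1]
scene [288, 169, 10, 13, 98] [292.6 174.3]
top [229, 207, 11, 10, 85] [234.2 211.4]
f,c [ 0.067 -0.09 ] knob [0.5792 0.0742 0.2038] res [-0. -0.]
f,c [ 0.055 -0.083] knob [0.5769 0.073  0.2041] res [0. 0.]
f,c [ 0.042 -0.091] knob [0.5746 0.0747 0.204 ] res [0. 0.]
f,c [ 0.063 -0.09 ] knob [0.5785 0.0742 0.2039] res [-0.7  0.  -0.1  0.6  0.2 -1.3]
```

View pics/w1c.png

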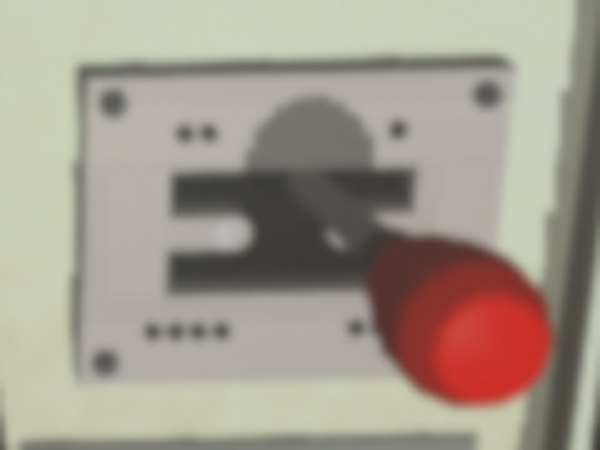

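```bash
cat > pose.py <<'E'
from lev import *
def gate(m,L,yaw0=-.08):
    gp=np.array([l[:2] for l in L])/1e3;uv=np.array([l[2:] for l in L])
    def W(p): c,s=np.cos(p[2]),np.sin(p[2]);return np.c_[p[0]+c*gp[:,0]-s*gp[:,1],p[1]+s*gp[:,0]+c*gp[:,1],np.full(len(gp),.117)]
    r=least_squares(lambda p:np.concatenate([proj(m,x) for x in W(p)])-uv.ravel(),[.566,.055,yaw0],loss='soft_l1',x_scale=[.01,.01,.1])
    return np.array([r.x[0],r.x[1],.117]),r.x[2],(np.array([proj(m,x) for x in W(r.x)])-uv).round(1).tolist()
def knob(m,right,bottom,G,yaw):
    Rz=Ro.from_euler('z',yaw).as_matrix();piv=G-[0,0,.102]
    def K(p,l=.19): f,c=p;return piv+l*Rz@np.array([np.sin(f),-np.cos(f)*np.sin(c),np.cos(f)*np.cos(c)])
    v=np.random.default_rng(0).normal(size=(4000,3));v/=np.linalg.norm(v,axis=1)[:,None]
    def e(p):
        X=K(p,.193)+.0165*v;q=(X@m['R'].T+m['t'])@m['K'].T;q=q[:,:2]/q[:,2:];return [q[:,0].max()-right,q[:,1].max()-bottom]
    r=least_squares(e,[.03,-.1],diff_step=1e-3);return r.x,K(r.x)
E
python3 - <<'E'
from pose import *
m=optics.camera_model('wrist')
L=[(-55,45,80,67),(55,45,510,62),(-55,-45,77,380),(-32,18,174,174),(32,18,414,171),(-32,-18,168,293),(-32,5,174,215),(-32,-5,170,252)]
L=[(a,b,285+(u-2)/5,185+(v-2)/5) for a,b,u,v in L]
G,yaw,res=gate(m,L);print('G',G.round(4),'yaw',yaw,res)
r=knob(m,395,265.5,G,yaw);print('f,c',r[0].round(3),'knob',r[1].round(4))
for n in('scene','top'):
    mm=optics.camera_model(n);print(n,proj(mm,r[1]).round(1),proj(mm,G).round(1))
c,s=np.cos(yaw),np.sin(yaw);
for n,x,y in(('st',-150,-60),('sp',-150,-110)):pass
print('third',G[:2]+np.array([c*.027+s*.0115,s*.027-c*.0115]),'knob third', )
for f,cc in((0,-.12),(0,.12),(.265,.12)):
    k=.19*np.array([np.sin(f),-np.cos(f)*np.sin(cc),np.cos(f)*np.cos(cc)]);print(f,cc,(G-[0,0,.102]+Ro.from_euler('z',yaw).apply(k)).round(4))
E
```

```text
G [0.5635 0.0571 0.117 ] yaw -0.04734808627300523 [[0.9, 1.8], [1.1, 0.4], [0.3, 0.7], [-0.7, -0.8], [0.5, -1.5], [-0.4, 0.0], [-1.0, 0.1], [-0.5, -0.5]]
f,c [ 0.062 -0.113] knob [0.5762 0.0778 0.2034]
scene [294.  175.3] [291. 190.]
top [233.1 210.9] [240.8 217.6]
third [0.58988318 0.04432146] knob third
0 -0.12 [0.5645 0.0798 0.2036]
0 0.12 [0.5624 0.0344 0.2036]
0.265 0.12 [0.6121 0.0328 0.197 ]
```

Knob now at about (0.576, 0.077, 0.203), with f about 0.05. That is just beyond the neutral channel, so I'll come down on the far side and nudge the lever back.

Request:
step_arm([
  {"linear": [0.035,-0.018,0],"twist": [0,0,0],"grip": -1},
  {"linear": [0.035,-0.018,0],"twist": [0,0,0],"grip": -1},
  {"linear": [0.035,-0.018,-0.01],"twist": [0,0,1],"grip": -1},
  {"linear": [0.035,-0.018,-0.02],"twist": [0,0,1],"grip": -1},
  {"linear": [0.03,-0.019,-0.03],"twist": [0,0,0],"grip": -1},
  {"linear": [0,0,-0.04],"twist": [0,0,0],"grip": -1},
  {"linear": [0,0,-0.04],"twist": [0,0,0],"grip": -1},
  {"linear": [0,0,-0.012],"twist": [0,0,0],"grip": -1},
  {"linear": [0,0,0],"twist": [0,0,0],"grip": -1},
  {"linear": [0,0,0],"twist": [0,0,0],"grip": -1},
])

```text
time_s: 3.72
position: [0.6252, 0.0792, 0.1881]
tool_rot: [-3.14, 0.068, -0.004]
ft_force: [0.5, 0.4, -0.1]
gripper_width: -0.0001
```

Run:
```python
from h import *
s=st();im=optics.read_camera('wrist');m=optics.camera_model('wrist')
print(proj(m,s['position']),proj(m,[.576,.077,.203]))
sc=optics.read_camera('scene')
cv2.imwrite('pics/w2.png',np.hstack([im,cv2.resize(sc[130:226,230:358],(512,384),interpolation=cv2.INTER_CUBIC)])[...,::-1])
a=cv2.imread('pics/w2.png');cv2.imwrite('pics/w2.png',cv2.resize(a,(800,300),interpolation=cv2.INTER_AREA))
```

```text
3.73 [0.6252 0.0792 0.1881] toolx [ 0.999 -0.043  0.003] z [ 0.003  0.    -1.   ] F [ 0.5  0.4 -0.1] w -0.0001
[253.19065287 235.16295882] [160.48475089 255.41663755]
```

View pics/w2.png

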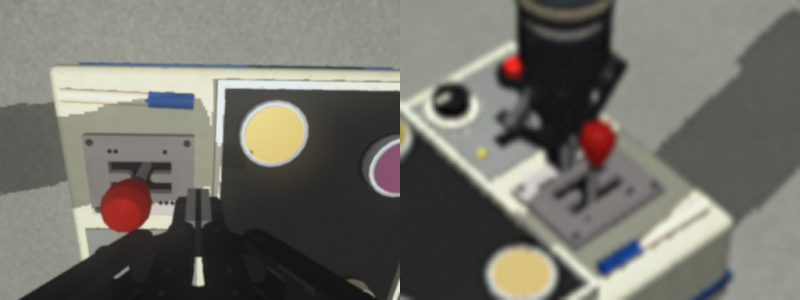

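Wrist view shows the knob at (161,262), about where the model predicted. The fingers are clear on its far side, over the platform edge and away from the dishes. Pushing toward the operator in small steps.

Request:
step_arm([
  {"linear": [-0.008,0,0],"twist": [0,0,0],"grip": -1},
  {"linear": [-0.006,0,-0.001],"twist": [0,0,0],"grip": -1},
  {"linear": [-0.005,0,0],"twist": [0,0,0],"grip": -1},
  {"linear": [-0.005,0,0],"twist": [0,0,0],"grip": -1},
  {"linear": [0,0,0],"twist": [0,0,0],"grip": -1},
  {"linear": [0,0,0],"twist": [0,0,0],"grip": -1},
])

```text
time_s: 4.58
position: [0.6007, 0.0788, 0.1854]
tool_rot: [-3.141, 0.069, -0.001]
ft_force: [1.6, 0.4, 1.5]
gripper_width: 0.0001
```

Run:
```python
from pose import *
s=st();m=optics.camera_model('wrist');im=optics.read_camera('wrist')
S,c=red(im);j=1+S[1:,4].argmax();print(S[j],c[j])
cv2.imwrite('pics/w3.png',im[...,::-1][100:384,50:434][:,:,:]);a=cv2.imread('pics/w3.png');cv2.imwrite('pics/w3.png',cv2.resize(a,None,fx=2,fy=2,interpolation=cv2.INTER_CUBIC))
```

```text
4.58 [0.6007 0.0788 0.1854] toolx [ 0.999 -0.044  0.001] z [ 0.001  0.    -1.   ] F [1.6 0.4 1.5] w 0.0001
[ 173  236   57   63 2600] [199.88807692 265.05769231]
```

View pics/w3.png

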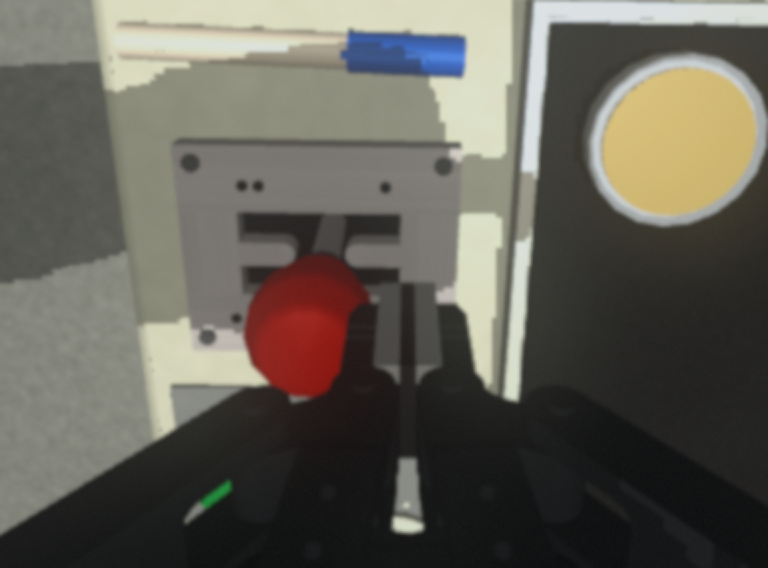

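```bash
cat >> pose.py <<'E'
def knob2(m,left,bottom,G,yaw):
    Rz=Ro.from_euler('z',yaw).as_matrix();piv=G-[0,0,.102]
    def K(p,l=.19): f,c=p;return piv+l*Rz@np.array([np.sin(f),-np.cos(f)*np.sin(c),np.cos(f)*np.cos(c)])
    v=np.random.default_rng(0).normal(size=(4000,3));v/=np.linalg.norm(v,axis=1)[:,None]
    def e(p):
        X=K(p,.193)+.0165*v;q=(X@m['R'].T+m['t'])@m['K'].T;q=q[:,:2]/q[:,2:];return [q[:,0].min()-left,q[:,1].max()-bottom]
    r=least_squares(e,[.03,-.1],diff_step=1e-3);return r.x,K(r.x),K
E
python3 - <<'E'
from pose import *
m=optics.camera_model('wrist')
L=[(-55,45,174,143),(55,45,461,146),(-55,-45,190,350),(-32,18,238,213),(32,18,400,213),(-32,5,241,235),(-32,-5,243,268),(32,5,400,236),(32,-5,400,268)]
L=[(a,b,50+u/2,100+v/2) for a,b,u,v in L]
G,yaw,res=gate(m,L);print('G',G.round(4),'yaw',yaw,res)
x,k,K=knob2(m,50+245/2,100+397/2,G,yaw);print('f,c',x.round(3),'knob',k.round(4))
uv=lambda P:((proj(m,P)-[50,100])*2).round()
for f in (-.04,0,.04,.06): print(f,'shaft at plate px',uv(K((f,-.12),.102)),uv(K((f,-.12),.12)))
for p in((0,-.12),(0,.12),(.265,.12)):print(p,K(p).round(4))
E
```

```text
G [0.5653 0.0531 0.117 ] yaw -0.05606295418841984 [[-1.9, 0.2], [1.0, 0.4], [1.6, -0.1], [-0.6, -1.0], [0.6, -0.0], [-0.9, 3.3], [-1.0, -1.8], [0.5, 3.7], [0.3, -0.9]]
f,c [ 0.05  -0.111] knob [0.5759 0.0736 0.2036]
-0.04 shaft at plate px [309. 225.] [300. 238.]
0 shaft at plate px [320. 225.] [313. 238.]
0.04 shaft at plate px [330. 225.] [327. 239.]
0.06 shaft at plate px [335. 225.] [333. 239.]
(0, -0.12) [0.5666 0.0758 0.2036]
(0, 0.12) [0.564  0.0304 0.2036]
(0.265, 0.12) [0.6137 0.0284 0.197 ]
```

The gate fit puts f at about 0.045–0.05, with the fingers just at contact. Moving 10 mm toward the operator centres the lever.

Request:
step_arm([
  {"linear": [-0.004,0,0],"twist": [0,0,0],"grip": -1},
  {"linear": [-0.003,0,0],"twist": [0,0,0],"grip": -1},
  {"linear": [-0.003,0,0],"twist": [0,0,0],"grip": -1},
  {"linear": [0,0,0],"twist": [0,0,0],"grip": -1},
  {"linear": [0,0,0],"twist": [0,0,0],"grip": -1},
])

```text
time_s: 5.25
position: [0.5907, 0.0788, 0.1856]
tool_rot: [-3.141, 0.069, -0.001]
ft_force: [2.3, 1.5, 4.6]
gripper_width: -0.0004
```

Run:
```python
from pose import *
s=st();m=optics.camera_model('wrist');im=optics.read_camera('wrist')
S,c=red(im);j=1+S[1:,4].argmax();print(S[j],c[j])
G=np.array([.5653,.0531,.117])
x,k,K=knob2(m,S[j,0]-.5,S[j,1]+S[j,3]-.5,G,-.056);print('f,c',x.round(3),'knob',k.round(4))
cv2.imwrite('pics/w4.png',cv2.resize(im[...,::-1][150:300,120:320],None,fx=3,fy=3,interpolation=cv2.INTER_CUBIC))
uv=lambda P:((proj(m,P)-[120,150])*3).round()
for f in (-.04,0,.04): print(f,'shaft at plate px',uv(K((f,-.12),.102)),uv(K((f,-.12),.12)))
```

```text
5.25 [0.5907 0.0788 0.1856] toolx [ 0.999 -0.044  0.001] z [ 0.001  0.    -1.   ] F [2.3 1.5 4.6] w -0.0004
[ 175  235   57   63 2531] [200.95140261 264.24772817]
f,c [ 0.003 -0.112] knob [0.5671 0.0742 0.2038]
-0.04 shaft at plate px [293. 186.] [282. 206.]
0 shaft at plate px [308. 186.] [301. 206.]
0.04 shaft at plate px [324. 186.] [321. 206.]
```

View pics/w4.png

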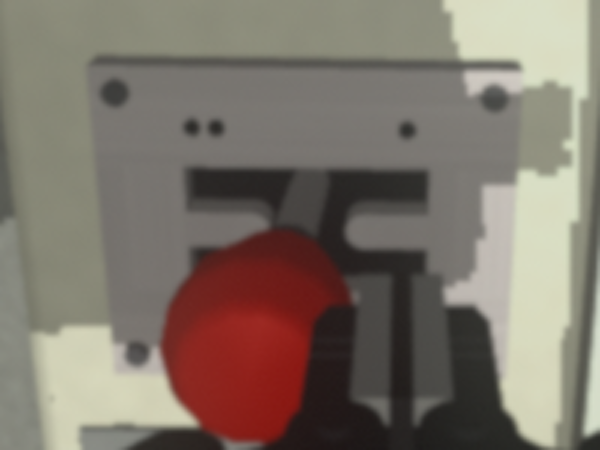

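The lever now stands in the neutral channel: shaft at crop (308,186), f about 0.003. Going round to its left side for the push to the right.

Request:
step_arm([
  {"linear": [0.01,0,0],"twist": [0,0,0],"grip": -1},
  {"linear": [0.012,0.005,0.003],"twist": [0,0,0],"grip": -1},
  {"linear": [0,0.02,0.004],"twist": [0,0,0],"grip": -1},
  {"linear": [0,0.02,0],"twist": [0,0,0],"grip": -1},
  {"linear": [-0.015,0.003,0],"twist": [0,0,0],"grip": -1},
  {"linear": [-0.015,0,0],"twist": [0,0,-0.5],"grip": -1},
  {"linear": [-0.013,0,0],"twist": [0,0,0],"grip": -1},
  {"linear": [0,0,0],"twist": [0,0,0],"grip": -1},
  {"linear": [0,-0.005,0],"twist": [0,0,0],"grip": -1},
  {"linear": [0,-0.005,0],"twist": [0,0,0],"grip": -1},
  {"linear": [0,-0.005,0],"twist": [0,0,0],"grip": -1},
  {"linear": [0,0,0],"twist": [0,0,0],"grip": -1},
])

```text
time_s: 6.8
position: [0.5695, 0.1111, 0.1921]
tool_rot: [3.14, -0.084, -0.0]
ft_force: [-0.2, 0.1, 0.7]
gripper_width: 0.0001
```

Run:
```python
from pose import *
s=st();m=optics.camera_model('wrist');im=optics.read_camera('wrist')
S,c=red(im);print(S[1:][S[1:,4]>100])
sc=optics.read_camera('scene');tp=optics.read_camera('top')
mm=optics.camera_model('scene');S,c=red(sc);e=proj(mm,[.567,.074,.204]);j=np.argmin(np.hypot(*(c-e).T)+1e3*(S[:,4]<15));print(S[j],c[j],e)
z=lambda i,r,c:cv2.resize(i[r:r+90,c:c+90],(390,390),interpolation=cv2.INTER_CUBIC)
cv2.imwrite('pics/w5.png',np.hstack([z(sc,140,250),cv2.resize(im[84:384,100:400],(390,390))])[...,::-1])
```

```text
6.8 [0.5695 0.1111 0.1921] toolx [ 0.999 -0.054 -0.   ] z [-0. -0. -1.] F [-0.2  0.1  0.7] w 0.0001
[]
[291 169   9  12  70] [294.88571429 174.31428571] [295.45491613 172.76199333]
```

View pics/w5.png

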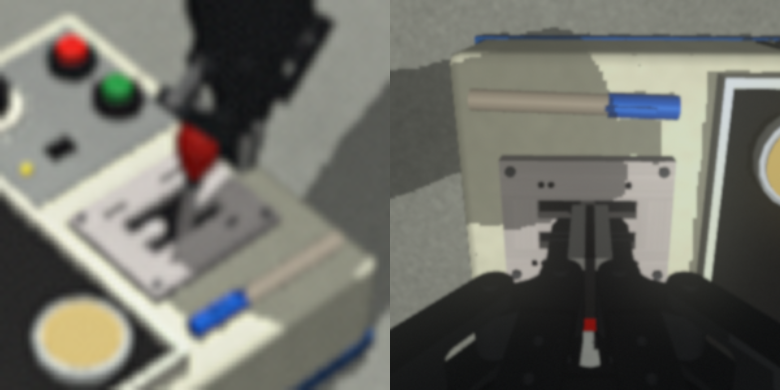

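Fingers are just left of the knob, which is still in the left slot. Pushing right across the channel.

Request:
step_arm([
  {"linear": [-0.0003,-0.005,0],"twist": [0,0,0],"grip": -1},
  {"linear": [-0.0003,-0.005,0],"twist": [0,0,0],"grip": -1},
  {"linear": [-0.0003,-0.005,0],"twist": [0,0,0],"grip": -1},
  {"linear": [-0.0003,-0.005,0],"twist": [0,0,0],"grip": -1},
  {"linear": [-0.0003,-0.005,0],"twist": [0,0,0],"grip": -1},
  {"linear": [-0.0003,-0.005,0],"twist": [0,0,0],"grip": -1},
  {"linear": [0,0,0],"twist": [0,0,0],"grip": -1},
])

```text
time_s: 7.82
position: [0.5679, 0.0815, 0.1928]
tool_rot: [-3.14, 0.083, -0.002]
ft_force: [0.4, 1.5, 4.5]
gripper_width: -0.0002
```

```bash
cat > kn.py <<'E'
from pose import *
s=st();G=np.array([.5653,.0531,.117])
for n in('scene','top'):
    im=optics.read_camera(n);mm=optics.camera_model(n);S,c=red(im)
    e=proj(mm,s['position']+[0,-.03,.01]);j=np.argmin(np.hypot(*(c-e).T)+1e3*(S[:,4]<8));print(n,S[j],c[j].round(1))
    x,k,_=tilts([(mm,c[j])],G,-.056);print(x.round(3),k.round(4))
    print(n,[(np.round(d['point'],4).tolist(),round(d['p'],2)) for d in optics.spot_point('lever_knob',n)[:2]])
E
python3 kn.py
```

```text
7.83 [0.5679 0.0815 0.1928] toolx [ 0.999 -0.053  0.001] z [ 0.001  0.    -1.   ] F [0.4 1.5 4.5] w -0.0002
scene [287 165   8  12  63] [290.4 170.8]
[ 0.035 -0.037] [0.5723 0.0597 0.2048]
scene [([0.5626, 0.0577, 0.2066], 0.57)]
top [     0      0    512    384 196502] [255.4 191.5]
[0.4 0.2] [0.6372 0.0143 0.1865]
top []
```

The knob follows at about 23 mm offset. Continuing to the right-hand stop.

Request:
step_arm([
  {"linear": [-0.0003,-0.005,0],"twist": [0,0,0],"grip": -1},
  {"linear": [-0.0003,-0.005,0],"twist": [0,0,0],"grip": -1},
  {"linear": [-0.0003,-0.005,0],"twist": [0,0,0],"grip": -1},
  {"linear": [-0.0003,-0.005,0],"twist": [0,0,0],"grip": -1},
  {"linear": [-0.0003,-0.005,0],"twist": [0,0,0],"grip": -1},
  {"linear": [0,0,0],"twist": [0,0,0],"grip": -1},
])

```text
time_s: 8.78
position: [0.5661, 0.0564, 0.1922]
tool_rot: [3.14, -0.083, 0.0]
ft_force: [0.1, 0.1, 4.0]
gripper_width: -0.0001
```

```bash
python3 kn.py
```

```text
8.78 [0.5661 0.0564 0.1922] toolx [ 0.999 -0.053  0.   ] z [ 0. -0. -1.] F [0.1 0.1 4. ] w -0.0001
scene [281 160   9  13  72] [284.6 166.3]
[0.038 0.087] [0.5715 0.0363 0.2041]
scene [([0.5622, 0.034, 0.205], 0.62), ([0.5585, -0.4956, -0.0034], 0.53)]
top [     0      0    512    384 196503] [255.4 191.5]
[0.4 0.2] [0.6372 0.0143 0.1865]
top []
```

Request:
step_arm([
  {"linear": [0,-0.002,0],"twist": [0,0,0],"grip": -1},
  {"linear": [0,-0.002,0],"twist": [0,0,0],"grip": -1},
  {"linear": [0,0,0],"twist": [0,0,0],"grip": -1},
])

```text
time_s: 9.35
position: [0.5659, 0.0526, 0.1919]
tool_rot: [3.14, -0.083, -0.001]
ft_force: [0.5, 1.7, 1.8]
gripper_width: 0.0001
```

```bash
python3 kn.py
```

```text
9.35 [0.5659 0.0526 0.1919] toolx [ 0.999 -0.053 -0.001] z [-0.001 -0.    -1.   ] F [0.5 1.7 1.8] w 0.0001
scene [280 159   9  14  71] [283.7 165.8]
[0.04  0.104] [0.5717 0.033  0.2038]
scene [([0.5599, 0.0303, 0.2068], 0.71)]
top [     0      0    512    384 196502] [255.4 191.5]
[0.4 0.2] [0.6372 0.0143 0.1865]
top []
```

Request:
step_arm([
  {"linear": [0,-0.002,0],"twist": [0,0,0],"grip": -1},
  {"linear": [0,-0.001,0],"twist": [0,0,0],"grip": -1},
  {"linear": [0,0,0],"twist": [0,0,0],"grip": -1},
])

```text
time_s: 9.93
position: [0.5659, 0.0504, 0.192]
tool_rot: [-3.139, 0.082, 0.001]
ft_force: [-1.2, 5.2, 0.5]
gripper_width: -0.0001
```

```bash
python3 kn.py
```

```text
9.93 [0.5659 0.0504 0.192 ] toolx [ 0.999 -0.052 -0.001] z [-0.     0.001 -1.   ] F [-1.2  5.2  0.5] w -0.0001
scene [279 159  10  14  75] [283.4 165.7]
[0.04  0.109] [0.5718 0.032  0.2037]
scene [([0.5615, 0.0276, 0.2056], 0.7)]
top [     0      0    512    384 196500] [255.4 191.5]
[0.4 0.2] [0.6372 0.0143 0.1865]
top []
```

Wall contact on the right (Fy 5 N). Backing off and going round to the near side.

Request:
step_arm([
  {"linear": [0,0.01,0],"twist": [0,0,0],"grip": -1},
  {"linear": [0,0.015,0],"twist": [0,0,0],"grip": -1},
  {"linear": [-0.018,0,0],"twist": [0,0,0],"grip": -1},
  {"linear": [-0.018,0,0],"twist": [0,0,0],"grip": -1},
  {"linear": [-0.016,0,0],"twist": [0,0,0],"grip": -1},
  {"linear": [0,-0.015,0],"twist": [0,0,0],"grip": -1},
  {"linear": [0,-0.015,-0.002],"twist": [0,0,0],"grip": -1},
  {"linear": [0,-0.013,-0.001],"twist": [0,0,0],"grip": -1},
  {"linear": [0,0,0],"twist": [0,0,0],"grip": -1},
])

```text
time_s: 11.25
position: [0.5143, 0.0304, 0.1889]
tool_rot: [3.14, -0.086, -0.001]
ft_force: [0.2, 0.4, 0.0]
gripper_width: -0.0002
```

Run:
```python
from pose import *
s=st();m=optics.camera_model('wrist');im=optics.read_camera('wrist')
S,c=red(im);j=1+S[1:,4].argmax();print(S[j],c[j])
G=np.array([.5653,.0531,.117])
k=knob(m,S[j,0]+S[j,2]-.5,S[j,1]+S[j,3]-.5,G,-.056);print('f,c',k[0].round(3),'knob',k[1].round(4))
cv2.imwrite('pics/w6.png',cv2.resize(im[...,::-1][120:345,180:480],None,fx=2,fy=2,interpolation=cv2.INTER_CUBIC))
```

```text
11.25 [0.5143 0.0304 0.1889] toolx [ 0.999 -0.055 -0.   ] z [-0. -0. -1.] F [0.2 0.4 0. ] w -0.0002
[ 322  220   61   63 2975] [352.53546218 251.88739496]
f,c [-0.003  0.128] knob [0.5633 0.0289 0.2034]
```

View pics/w6.png

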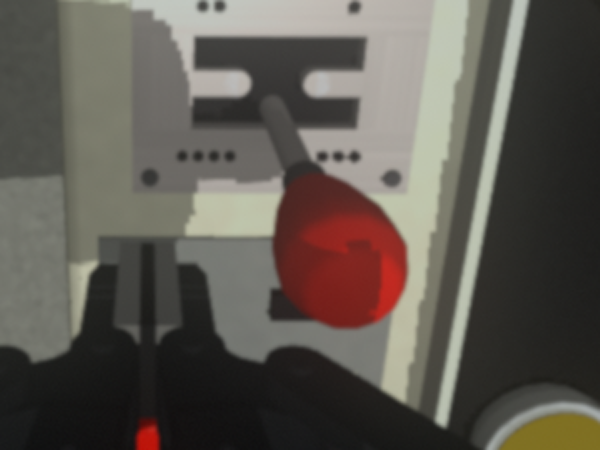

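The lever is in the right slot's mouth (c about 0.128, f about 0), with the fingers clear on its near side. Pushing forward.

Request:
step_arm([
  {"linear": [0.008,0,0],"twist": [0,0,0],"grip": -1},
  {"linear": [0.008,0,0],"twist": [0,0,0],"grip": -1},
  {"linear": [0.006,0,0],"twist": [0,0,0],"grip": -1},
  {"linear": [0.006,0,0],"twist": [0,0,0],"grip": -1},
  {"linear": [0.006,-0.0003,0],"twist": [0,0,0],"grip": -1},
  {"linear": [0.006,-0.0003,0],"twist": [0,0,0],"grip": -1},
  {"linear": [0.006,-0.0003,0],"twist": [0,0,0],"grip": -1},
  {"linear": [0.006,-0.0003,0],"twist": [0,0,0],"grip": -1},
  {"linear": [0.006,-0.0003,-0.001],"twist": [0,0,0],"grip": -1},
  {"linear": [0.004,0,-0.001],"twist": [0,0,0],"grip": -1},
  {"linear": [0,0,0],"twist": [0,0,0],"grip": -1},
])

```text
time_s: 12.68
position: [0.5766, 0.0302, 0.1873]
tool_rot: [3.14, -0.083, 0.001]
ft_force: [-0.8, -0.5, 2.2]
gripper_width: -0.0001
```

```bash
cat > kw.py <<'E'
from pose import *
s=st();m=optics.camera_model('wrist');im=optics.read_camera('wrist')
S,c=red(im);j=1+S[1:,4].argmax();print(S[j],c[j])
G=np.array([.5653,.0531,.117])
k=knob(m,S[j,0]+S[j,2]-.5,S[j,1]+S[j,3]-.5,G,-.056);print('f,c',k[0].round(3),'knob',k[1].round(4))
cv2.imwrite('pics/last.png',im[...,::-1])
E
python3 kw.py
```

```text
12.68 [0.5766 0.0302 0.1873] toolx [ 0.999 -0.053  0.   ] z [ 0. -0. -1.] F [-0.8 -0.5  2.2] w -0.0001
[ 263  214   62   73 2837] [295.26224885 249.32393373]
f,c [0.172 0.13 ] knob [0.5964 0.0271 0.2006]
```

Request:
step_arm([
  {"linear": [0.005,-0.0003,0],"twist": [0,0,0],"grip": -1},
  {"linear": [0.005,-0.0003,0],"twist": [0,0,0],"grip": -1},
  {"linear": [0.004,-0.0003,0],"twist": [0,0,0],"grip": -1},
  {"linear": [0.002,0,0],"twist": [0,0,0],"grip": -1},
  {"linear": [0,0,0],"twist": [0,0,0],"grip": -1},
])

```text
time_s: 13.35
position: [0.5922, 0.0293, 0.1871]
tool_rot: [-3.14, 0.083, 0.0]
ft_force: [-2.3, -0.2, 0.2]
gripper_width: 0.0
```

```bash
python3 kw.py
```

```text
13.35 [0.5922 0.0293 0.1871] toolx [ 0.999 -0.053 -0.   ] z [-0.  0. -1.] F [-2.3 -0.2  0.2] w 0.0
[ 258  212   63   71 2685] [290.71620112 245.18994413]
f,c [0.247 0.129] knob [0.6103 0.0268 0.1977]
```

Request:
step_arm([
  {"linear": [0.002,0,0],"twist": [0,0,0],"grip": -1},
  {"linear": [0.002,0,0],"twist": [0,0,0],"grip": -1},
  {"linear": [0.001,0,0],"twist": [0,0,0],"grip": -1},
  {"linear": [0,0,0],"twist": [0,0,0],"grip": -1},
])

```text
time_s: 13.9
position: [0.5953, 0.0293, 0.1869]
tool_rot: [3.14, -0.083, -0.005]
ft_force: [-8.7, 0.4, 1.7]
gripper_width: -0.0
```

```bash
python3 kw.py
```

```text
13.9 [0.5953 0.0293 0.1869] toolx [ 0.999 -0.053 -0.003] z [-0.003 -0.    -1.   ] F [-8.7  0.4  1.7] w -0.0
[ 255  211   63   72 2674] [288.48429319 243.71690352]
f,c [0.255 0.13 ] knob [0.6119 0.0267 0.1973]
```

Force has risen to 9 N and the tip lags its target, so the lever is at the end stop. One more small push to seat it, then retreat.

Request:
step_arm([
  {"linear": [0.002,0,0],"twist": [0,0,0],"grip": -1},
  {"linear": [0,0,0],"twist": [0,0,0],"grip": -1},
])

```text
time_s: 14.2
position: [0.5961, 0.0292, 0.1867]
tool_rot: [3.14, -0.083, -0.009]
ft_force: [-14.1, -0.2, 4.3]
gripper_width: -0.0
```

Request:
step_arm([
  {"linear": [-0.006,0,0],"twist": [0,0,0],"grip": -1},
  {"linear": [-0.02,0,0],"twist": [0,0,0],"grip": -1},
  {"linear": [-0.03,0,0],"twist": [0,0,0],"grip": -1},
  {"linear": [-0.03,0,0.02],"twist": [0,0,0],"grip": -1},
  {"linear": [-0.03,0.02,0.04],"twist": [0,0,0],"grip": -1},
  {"linear": [-0.02,0.03,0.04],"twist": [0,0,0],"grip": -1},
  {"linear": [0,0.03,0.03],"twist": [0,0,0],"grip": -1},
  {"linear": [0,0.03,0],"twist": [0,0,0],"grip": -1},
  {"linear": [0,0,0],"twist": [0,0,0],"grip": -1},
  {"linear": [0,0,0],"twist": [0,0,0],"grip": -1},
])

```text
time_s: 15.45
position: [0.4632, 0.139, 0.317]
tool_rot: [3.14, -0.082, 0.0]
ft_force: [0.5, -0.1, -0.0]
gripper_width: -0.0002
```

```bash
python3 kw.py
python3 - <<'E'
from pose import *
G=np.array([.5653,.0531,.117]);ims={}
for n in('scene','top'):
    im=optics.read_camera(n);mm=optics.camera_model(n);S,c=red(im);e=proj(mm,[.613,.028,.197]);j=np.argmin(np.hypot(*(c-e).T)+1e3*(S[:,4]<15))
    print(n,c[j],e,tilts([(mm,c[j])],G,-.056)[0].round(3));ims[n]=im
w=cv2.imread('pics/last.png')[...,::-1]
z=lambda i,r,c,h:cv2.resize(i[r:r+h,c:c+h],(400,400),interpolation=cv2.INTER_CUBIC)
cv2.imwrite('pics/f.png',np.hstack([z(w,100,250,260),z(ims['scene'],120,170,170)])[...,::-1])
E
```

```text
15.45 [0.4632 0.139  0.317 ] toolx [ 0.999 -0.052  0.   ] z [ 0. -0. -1.] F [ 0.5 -0.1 -0. ] w -0.0002
[391 261  36  34 923] [407.84073673 276.97399783]
f,c [0.275 0.147] knob [0.6154 0.0235 0.1959]
scene [271.2   173.175] [271.55621455 174.04380697] [0.254 0.139]
top [250.59770115 199.66666667] [250.56061991 199.05095494] [0.251 0.123]
```

View pics/f.png

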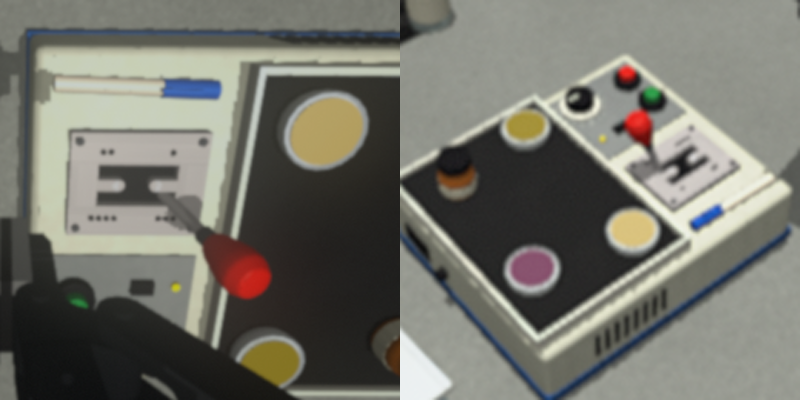

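The lever stands at the far end of the right slot, next to the three dots. The dishes, jar, pen and buttons are undisturbed and the arm is clear. Handing in.

```bash
python3 -c "
from workcell import job_done;print(job_done())"
```

```text
the job is handed in; nothing more can be done
None
```

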